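Set the pin jig and hold the cast lever over it

ROBOT

A 6-joint arm with a two-finger parallel gripper is mounted at the origin on a cart in front of the work surface, level with it; the furniture and walls round the work are solid. World frame = base frame: x ahead of the robot, y to its left, z up, the work surface at z = 0. Lengths are in m, angles in rad, forces in N, time in s.
With the tool pointing down it reaches from about 0.35 to 0.975 m from the base axis. Payload 4.9 kg.
Tool frame: the origin (TCP) lies at the very end of the fingers, on their centre line; the grasp point (between the pads) lies 19 mm behind it (ctrl.grip_point_offset is the distance from the TCP to the grasp point, in m); z points along the fingers, y is the line along which they close (so a half turn about z gives the same grasp; the last joint's range is limited). The gripper opens to 85 mm and grips with 20 to 120 N. Pads are 22 mm wide; open, the fingers measure 114 mm over their backs; the gripper's body (76 mm by 85 mm) begins 54 mm behind the grasp point. The pads swing forward as they close: fully open they stand 13 mm farther back than shut.
Start: joints at [-0.119, 0.053, 1.613, -0, 1.476, -0.119], TCP at [0.625, 0, 0.231] pointing down, gripper open.
Joint ranges: [-3.01, 3.01], [-1.01, 2.22], [0.06, 2.58], [-1.02, 4.17], [0.09, 2.62], [-3.14, 3.14]. Speed limits (rad/s): [2.57, 2.57, 3.14, 3.14, 3.14, 3.14].

INTERFACE

Orientations are given as a rotation vector (axis times angle).
In Python, from station import ctrl gives the robot as it stands.
- The arm moves only by the tool send_rows, never from a script. Its argument "rows" is a list of rows, each a list of 3 entries, a list of its own where there are three numbers: the finger opening in cm, from 0 to 8.54, then the shift along the tool's x, y, z in cm, then the turn about the tool's z in degrees. A call has 1 to 10 rows; each row shifts and turns the commanded pose from where the row before left it, along the tool's axes as they then stand; what a row does not reach is not made up. A row lasts 1/8 s, in which the tool goes at most 62.5 mm and 10.7 degrees, less where a joint would pass 70% of its speed; a pose out of reach is approached as far as the arm can. A call with a gripper value outside its range is refused whole. The fingers move at their own pace and stop on an object; "newtons" is the grip in N (left out, the last holds). Time passes only in rows, so rows that do not move let the fingers close. It gives the time, the measured TCP pose, the force, the opening and the grip force at its end, in the units of the state.
- ctrl.get_obs(): the state, without advancing time (a new reading comes with each control period).
- ctrl.get_image(name): name is "scene" or "side" or "wrist"; returns a dict with "frame" (420x560x3 uint8, red, green, blue), "range_z" (420x560 float32, m along the optical axis (not along the pixel's ray), 0 where there is no reading), "fx", "fy", "cx", "cy" (pixels), "cam_to_world" (4x4, takes a point from camera to world coordinates). Camera axes: x right, y down, z forward; pixel columns grow to the right and rows downward; lengths in m; the calibration is good to about 2 mm. The wrist camera is an equidistant fisheye: a pixel r from the principal point sees the ray r / f radians off the axis. A picture is of the moment at which its call begins.
- ctrl.finish_job(): hands the job in; it is judged then, once.
The state is a dict: "t": time; "q": joint angles; "dq": joint speeds; "effort": joint torques, N m; "tool_pos": TCP position; "tool_rot": TCP orientation; "contact_force": force on the tool from outside, world axes, zero at the start; "wrist_torque": the same for the moment, N m; "opening": finger opening in m; "grip_force": force on a finger pad.
Only numpy, scipy, OpenCV 4.12 (cv2) and the standard library are available. Lean on these libraries where they do the work, as an engineer would, in place of code of your own. Each camera call takes 0.05 s, during which the arm holds its last target. There are 200 camera calls.

TASK

Slide the orange carriage of the pin jig until its white pointer stands at the red mark, so that the pins are spaced like the bores of the blue cast lever. Then lift the lever by its balance point (the yellow band) and hold it level above the jig, the large bore over the fixed large pin and the small bore over the carriage's small pin, about 3 cm clear of the pin tips and not touching them, so that the fit can be checked by eye. Finish while still holding it there, and leave everything else on the bench where it is.

Things in the scene. Friction and masses are not known exactly. Their poses are not given: they have to be found in the camera images.
- jig: pin jig fixed to the bench: dark steel plate 70 x 250 x 12 mm (x, y, z). Origin: centre of its underside, y axis along the plate. At y = -75 mm a fixed grey pedestal (36 mm across, 44 at the foot, top at z = 52 mm) with the large steel pin (14 mm across). Two aluminium rails (y = -35 to 115 mm, tops at z = 17.5 mm) bear the orange carriage.
- carriage (a joint): the orange carriage's position along the rails, m, growing toward the jig's +y (away from the large pin), 0 to 0.085. At 0.060 its white pointer is at the red mark on the plate's -x edge. Stays where left; slides at about 1.5 N. Grip block 22 mm along the rails, 36 mm across, top at z = 52 mm, foot (to z = 25 mm) 56 mm across; nothing but the rails close beside it along the rails.
- big_pin (a point): tip of the fixed large pin, on its axis, 66 mm above the bench
- small_pin (a point): tip of the carriage's small steel pin (8 mm across, 14 mm long), on its axis above the middle of the grip block, 66 mm above the bench; it lies (0.090 + the carriage's value) m from the large pin along the jig's +y
- lever: loose cast lever, 0.3 to 0.65 kg, lying flat. Origin: at underside level, below the balance point; y along the lever to the small boss. Blue bar 14 mm wide (x), z = 9 to 31 mm, from the large to the small boss; 8 mm yellow band at y = 0 marks the balance point. Bare-metal bosses: large 48 mm across, 34 high, bore 22, at y = -55 mm; small 30 across, 30 high, bore 13, at y = +95 mm.
- big_bore (a point): centre of the large bore at the lever's underside (lever frame 0, -55, 0 mm)
- small_bore (a point): centre of the small bore at the lever's underside (lever frame 0, +95, 0 mm)
- maquette: bystander, loose: small white stone carving, standing, about 71 x 69 x 125 mm; origin at the centre of its underside
- wax_tin: bystander, loose: round white tin with yellow lid, 69 mm across, 38 mm high (the one near the round stone heap, not the one in the far right corner); origin at the centre of its underside
- stone_dark: bystander, loose: dark rough stone, 64 x 88 x 68 mm; origin at the centre of its underside

How it is judged:
On the way, in this order (a step that is already met when the one before it is completed fails the run):
1. the carriage stands still with its pointer within 5 mm of the red mark (value of joint carriage between 0.055 and 0.065 m and velocity of joint carriage between -0.01 and 0.01 m/s), for 0.3 s.
2. the lever is lifted level (within 0.09 rad), gripped within 15 mm of its balance point (height (world z) of lever above 0.04 m and angle between lever's own z axis and vertical below 0.09 rad and y of the grasp point in the frame of lever between -0.015 and 0.015 m), for 0.2 s.
At the end, for the whole second after the job is handed in: Carriage within 5 mm of the red mark; the fingers hold the lever within 15 mm of its balance point, level within 0.09 rad, still (under 20 mm/s), each bore within 10 mm sideways of its pin and 10 to 60 mm above the pin tip, not touching the jig (value of joint carriage between 0.055 and 0.065 m and horizontal distance between big_bore and big_pin below 0.01 m and horizontal distance between small_bore and small_pin below 0.01 m and z of big_bore in the frame of big_pin between 0.01 and 0.06 m and z of small_bore in the frame of small_pin between 0.01 and 0.06 m and angle between lever's own z axis and vertical below 0.09 rad and y of the grasp point in the frame of lever between -0.015 and 0.015 m and contact force between lever and jig below 0.3 N and contact force between the fingers and lever above 1 N and linear speed of lever below 0.02 m/s); the arm keeps its last pose, push and grip.
It fails at once if the small white stone carving is moved more than 20 mm (distance of maquette from where it was at the start of the episode above 0.02 m).
It fails at once if the round white tin with yellow lid is moved more than 20 mm (distance of wax_tin from where it was at the start of the episode above 0.02 m).
It fails at once if the dark rough stone is moved more than 20 mm (distance of stone_dark from where it was at the start of the episode above 0.02 m).
It also fails if it takes over 59 s, if anything falls off the work surface, if the arm or the gripper's body presses on something with over 40 N, if the wrist force passes 120 N, or if a joint passes its speed limit or range.

## Working session

There is one attempt and no reset: what is moved stays moved. The work goes in short steps, Python scripts to look and compute and a tool call to move; the robot and the scene stay as the last step left them, time stands still between calls to the robot, and variables do not carry over. Pictures are saved under pics/ and viewed, at most 13 in all, crops included, and the job is handed in when it is done.

Besides the shell and the picture viewer there is one more tool, called after "Request:" as name(argument=value, ...) on one line, values as JSON. send_rows: Moves the arm, as the interface text tells. Its arguments: {"type":"object","properties":{"rows":{"type":"array","items":{"type":"array"}},"newtons":{"type":"number"}},"required":["rows"]}

```bash
mkdir -p pics
cat > h.py <<'E'
from station import ctrl
import numpy as np, cv2
def grab(n,save=None):
    im=ctrl.get_image(n)
    if save: cv2.imwrite('pics/'+save,cv2.cvtColor(im['frame'],cv2.COLOR_RGB2BGR))
    return im
def ray(im,u,v,fish=False):
    x=(u-im['cx'])/im['fx'];y=(v-im['cy'])/im['fy']
    if fish:
        r=np.hypot(x,y)+1e-12; d=np.array([np.sin(r)*x/r,np.sin(r)*y/r,np.cos(r)])
    else: d=np.array([x,y,1.])
    T=np.array(im['cam_to_world']); return T[:3,3],T[:3,:3]@d
def onplane(im,u,v,z,fish=False):
    o,d=ray(im,u,v,fish); return o+d*(z-o[2])/d[2]
E
python3 - <<'E'
from h import *
for n in ('scene','side','wrist'):
    im=grab(n,n+'0.png'); np.savez(n+'0.npz',**im); print(n,im['fx'],np.round(im['cam_to_world'],3).tolist())
print(ctrl.get_obs())
E
```

```text
scene 443.4668820748495 [[0.859, -0.31, 0.408, 0.109], [-0.513, -0.5, 0.698, -0.811], [-0.012, -0.808, -0.589, 0.808], [0.0, 0.0, 0.0, 1.0]]
side 402.4938167039892 [[0.878, -0.22, 0.426, 0.145], [-0.479, -0.437, 0.761, -0.809], [0.018, -0.872, -0.489, 0.597], [0.0, 0.0, 0.0, 1.0]]
wrist 325.19226210127806 [[1.0, -0.0, -0.003, 0.625], [-0.001, -0.958, -0.287, 0.073], [-0.003, 0.287, -0.958, 0.373], [0.0, 0.0, 0.0, 1.0]]
{'t': 0.15, 'q': array([-1.19028753e-01,  5.32006669e-02,  1.61399854e+00, -2.08952851e-07,
        1.47600314e+00, -1.19002707e-01]), 'dq': array([-0.00189878, -0.00125854, -0.00455929,  0.00159317,  0.00047695,
       -0.00077866]), 'effort': array([ 5.10442842e-04, -3.94241810e+01, -3.70721948e+01, -1.15854355e-04,
        4.61802789e-03,  5.00508997e-05]), 'tool_pos': array([6.24504483e-01, 4.16476265e-05, 2.30336342e-01]), 'tool_rot': array([-2.22057546e+00, -2.22051767e+00,  1.56261900e-03]), 'contact_force': array([ 0.39620516,  0.12935522, -0.28315366]), 'wrist_torque': array([-0.00865468,  0.00573999, -0.05929623]), 'grip_force': 0.0, 'opening': 0.08538095629844333}
```

View pics/scene0.png

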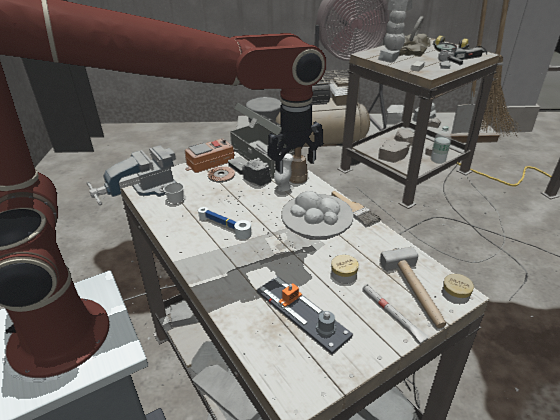

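View pics/wrist0.png

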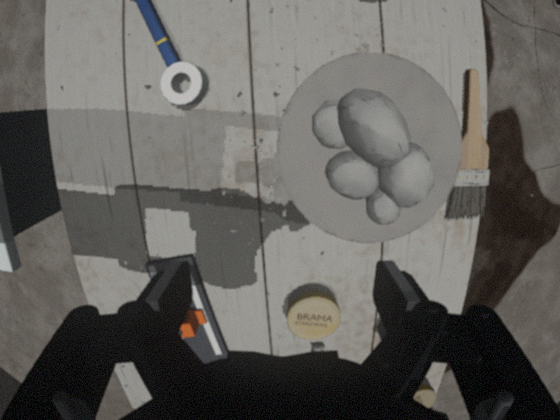

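The scene view shows the lever (large boss about (243,229), small boss about (203,212)). The jig plate runs from about (262,288) to (345,345), with the orange carriage at (290,295) and the pedestal at (326,322). The wrist view shows the large boss at (182,84), with the band at about (162,40).

Run:
```python
from h import *
s=dict(np.load('scene0.npz')); w=dict(np.load('wrist0.npz'))
f=s['frame']
a=cv2.resize(f[275:355,250:360],None,fx=5,fy=5,interpolation=cv2.INTER_CUBIC)
b=cv2.resize(f[195:245,185:265],None,fx=5,fy=5,interpolation=cv2.INTER_CUBIC)
c=np.zeros((600,800,3),np.uint8); c[:400,:550]=a; 
c[350:600,400:800]=b
cv2.imwrite('pics/crop1.png',c[:,:,::-1])
def info(im,lo,hi,z,fish,name,roi):
    hsv=cv2.cvtColor(im['frame'],cv2.COLOR_RGB2HSV); m=cv2.inRange(hsv,lo,hi)
    k=np.zeros_like(m); k[roi[0]:roi[1],roi[2]:roi[3]]=1; m*=k
    v,u=np.nonzero(m); print(name,len(u),u.mean(),v.mean(),onplane(im,u.mean(),v.mean(),z,fish))
    # depth based points
    rz=im['range_z'][v,u]; o=np.array(im['cam_to_world'])
    if not fish:
        P=np.c_[(u-im['cx'])/im['fx']*rz,(v-im['cy'])/im['fy']*rz,rz]@o[:3,:3].T+o[:3,3]
        t=P[P[:,2]>z-.006]; print('  top pts',len(t),t.mean(0),t.min(0),t.max(0))
        q=t[:,:2]-t[:,:2].mean(0); print('  dir',np.linalg.svd(q,full_matrices=False)[2][0])
info(s,(5,180,120),(16,255,255),.052,0,'carriage',(275,355,250,360))
info(s,(100,120,30),(130,255,255),.031,0,'bar',(195,245,185,265))
info(s,(20,100,80),(35,255,255),.031,0,'band',(195,245,185,265))
info(w,(20,100,80),(35,255,255),.031,1,'bandW',(0,80,120,200))
info(w,(100,120,30),(130,255,255),.031,1,'barW',(0,80,100,200))
print('boss W',onplane(w,182,84,.034,1))
print('ped top, bosses scene',onplane(s,326,316,.052),onplane(s,243,227,.034),onplane(s,203,210,.03))
```

```text
carriage 22 288.1818181818182 296.95454545454544 [ 0.47531334 -0.20854458  0.052     ]
  top pts 6 [ 0.49489557 -0.18925389  0.05299422] [ 0.47453936 -0.19760691  0.05147128] [ 0.50662354 -0.17932668  0.05457345]
  dir [-0.98361894  0.18026033]
bar 192 219.44791666666666 218.35416666666666 [0.47537617 0.17595274 0.031     ]
  top pts 133 [0.4745993  0.17485257 0.03662809] [ 0.10904206 -0.81119186  0.02524673] [0.50688201 0.23715768 0.80788639]
  dir [-0.29001172 -0.95702309]
band 7 226.42857142857142 221.57142857142858 [0.48616591 0.1510825  0.031     ]
  top pts 5 [0.4890907  0.15620031 0.03078507] [0.48507259 0.15285957 0.02506851] [0.49433914 0.16112511 0.03300567]
  dir [-0.78409345 -0.62064279]
bandW 28 161.03571428571428 40.464285714285715 [0.49285222 0.15863866 0.031     ]
barW 590 155.51186440677967 29.593220338983052 [0.48592558 0.17233157 0.031     ]
boss W [0.51819049 0.10688798 0.034     ]
ped top, bosses scene [ 0.51655944 -0.29928283  0.052     ] [0.51394076 0.09951713 0.034     ] [0.45105117 0.24163113 0.03      ]
```

View pics/crop1.png

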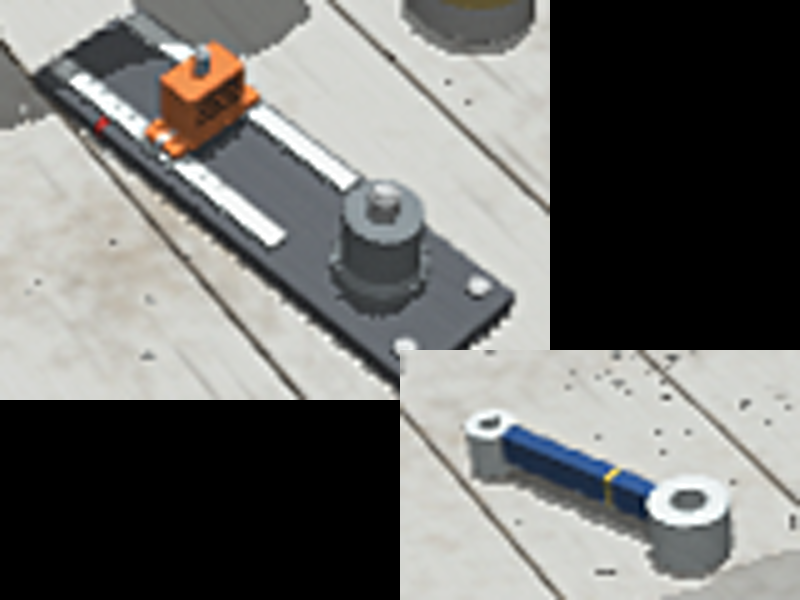

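The crop shows the carriage's small pin at about scene (290,287), the red mark at (270,300), the pedestal top at (326.5,318) and the lever boss tops at (202.6,210) and (242.6,225). Next I move above the jig for a close wrist look.

Request:
send_rows(rows=[[8.5,[-5,-2.1,0],0],[8.5,[-5,-2.1,0],0],[8.5,[-5,-2.1,0],0],[8.5,[-5,-2.1,0],0],[8.5,[-5,-2.1,0],0],[8.5,[-5,-2,0],0],[8.5,[0,0,0],0],[8.5,[0,0,0],0],[8.5,[0,0,0],0]])

```text
t: 1.27
tool_pos: [0.5004, -0.2989, 0.2311]
tool_rot: [-2.219, -2.223, -0.0]
contact_force: [0.5, 1.0, -0.2]
opening: 0.0849
grip_force: 0.0
```

Run:
```python
from h import *
w=grab('wrist','wrist1.png'); np.savez('wrist1.npz',**w); print(ctrl.get_obs()['tool_pos'])
c=cv2.imread('pics/wrist1.png')[:300]; cv2.imwrite('pics/wrist1c.png',cv2.resize(c,(800,428)))
```

```text
[ 0.50048455 -0.29881384  0.23117536]
```

View pics/wrist1c.png

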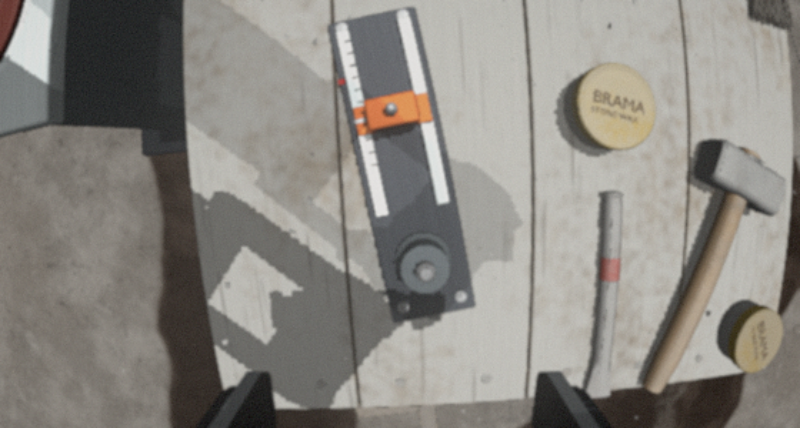

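The wrist view at 1.43x shows the big pin tip at about (426,270), the small pin tip at (391,109), the red mark at (341,82) and the carriage pointer at about (361,121). The plate corners are at (331,22), (414,8), (474,303) and (394,320). The nearest tin is at (612,106).

Run:
```python
from h import *
w=dict(np.load('wrist1.npz')); k=1.4286
P=lambda u,v,z: onplane(w,u/k,v/k,z,True)
b=P(426,270,.066); s=P(391,109,.066); print('big',b,'small',s,'dist',np.linalg.norm(b-s))
c=[P(331,22,.012),P(414,8,.012),P(474,303,.012),P(394,320,.012)]
a1=c[0]-c[3]; a2=c[1]-c[2]; an=lambda d:np.degrees(np.arctan2(d[1],d[0]))
print('edges',an(a1),an(a2),an(s-b),np.linalg.norm(a1),np.linalg.norm(a2)); cen=sum(c)/4; print('centre',cen)
yj=(a1+a2)/np.linalg.norm(a1+a2); print('yj',yj)
r=P(341,82,.012); print('red',r,'y in jig',(r-cen)@yj,'big',(b-cen)@yj,'small',(s-cen)@yj, 'value',np.dot(s-b,yj)-.09)
p=P(361,121,.02); print('pointer y',(p-cen)@yj)
print('tin',P(612,106,.038))
```

```text
big [ 0.51575116 -0.29987266  0.066     ] small [ 0.49222041 -0.19158627  0.066     ] dist 0.1108135235250026
edges 101.3051844127986 101.88806864428143 102.25983791312551 0.24727673266470923 0.2432486920219491
centre [ 0.50085529 -0.22788381  0.012     ]
yj [-0.20097933  0.97959548  0.        ]
red [ 0.45231309 -0.1631875   0.012     ] y in jig 0.07313219024505466 big -0.07351371039328063 small 0.03729233582326978 value 0.02080604621655041
pointer y 0.038329236717419904
tin [ 0.65825522 -0.1764391   0.038     ]
```

Request:
send_rows(rows=[[6.5,[5.35,-0.4,0],0],[6.5,[5.35,-0.4,0],0],[6.5,[0,0,0],9.8],[6.5,[0,0,0],9.8],[6.5,[0,0,0],9.8],[6.5,[0,0,0],9.8],[6.5,[0,0,0],9.8],[6.5,[0,0,0],9.8],[6.5,[0,0,0],9.8],[6.5,[0,0,0],9.8]])

```text
t: 2.58
tool_pos: [0.4923, -0.1919, 0.2313]
tool_rot: [-3.126, -0.312, -0.0]
contact_force: [-0.4, -0.1, 0.4]
opening: 0.0652
grip_force: 0.0
```

Request:
send_rows(rows=[[6.5,[0,0,4],0],[6.5,[0,0,4],0],[6.5,[0,0,4],0],[6.5,[0,0,2],0],[6.5,[0,0,0],0],[6.5,[0,0,0],0]])

```text
t: 3.32
tool_pos: [0.4929, -0.1929, 0.0926]
tool_rot: [3.124, 0.319, 0.002]
contact_force: [0.5, 0.3, 0.3]
opening: 0.0652
grip_force: 0.0
```

Run:
```python
from h import *
w=grab('wrist','wrist2.png'); np.savez('wrist2.npz',**w); o=ctrl.get_obs(); print(o['tool_pos'],o['tool_rot'])
```

```text
[ 0.49314148 -0.19317041  0.09304795] [3.12375233 0.31845157 0.00364489]
```

View pics/wrist2.png

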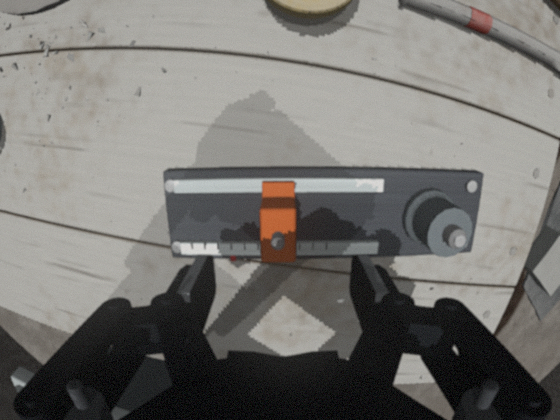

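The fingers straddle the orange block: fingers at columns 205 and 365, block at about 278, with clear space on both sides. I'll descend and grip.

Request:
send_rows(rows=[[6.5,[0,0,3],0],[6.5,[0,0,2],0],[6.5,[0,0,1.2],0],[6.5,[0,0,0],0],[1.5,[0,0,0],0],[1.5,[0,0,0],0],[1.5,[0,0,0],0],[1.5,[0,0,0],0],[1.5,[0,0,0],0],[1.5,[0,0,0],0]], newtons=25)

```text
t: 4.62
tool_pos: [0.4927, -0.1933, 0.0304]
tool_rot: [3.125, 0.318, 0.002]
contact_force: [-0.2, 0.7, 5.5]
opening: 0.0215
grip_force: 28.8
```

Request:
send_rows(rows=[[1.5,[0,-1,0],0],[1.5,[0,-1,0],0],[1.5,[0,-1,0],0],[1.5,[0,-1,0],0],[1.5,[0,0,0],0],[1.5,[0,0,0],0],[1.5,[0,0,0],0],[1.5,[0,0,0],0]])

```text
t: 5.62
tool_pos: [0.4843, -0.1535, 0.0304]
tool_rot: [3.125, 0.318, 0.001]
contact_force: [-2.6, 1.1, 8.4]
opening: 0.0212
grip_force: 29.1
```

Run:
```python
from h import *
s=grab('scene'); np.savez('scene3.npz',**s); w=grab('wrist'); np.savez('wrist3.npz',**w)
a=cv2.resize(s['frame'][265:355,245:360],None,fx=5,fy=5,interpolation=cv2.INTER_CUBIC)
cv2.imwrite('pics/s3.png',a[:,:,::-1]); print(ctrl.get_obs()['tool_pos'])
```

```text
[ 0.48427115 -0.15347553  0.03035909]
```

View pics/s3.png

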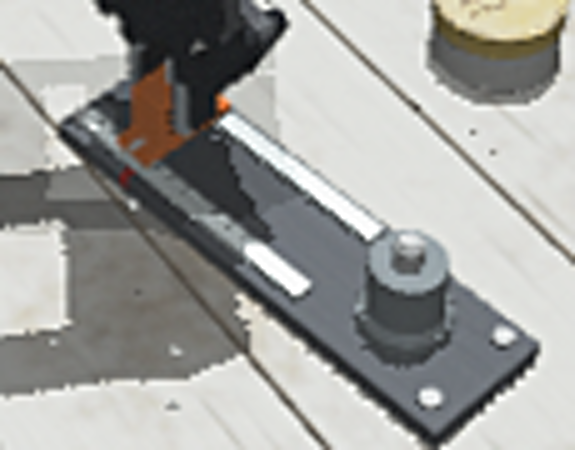

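The orange carriage now stands by the red mark (crop (125,177)). I'll release, lift and check from above.

Request:
send_rows(rows=[[6.5,[0,0,0],0],[6.5,[0,0,0],0],[6.5,[0,0,0],0],[6.5,[0,0,-1],0],[6.5,[0,0,-4],0],[6.5,[0,0,-5],0],[6.5,[0,0,-5],0],[6.5,[0,0,-5],0],[6.5,[0,0,0],0],[6.5,[0,0,0],0]])

```text
t: 6.98
tool_pos: [0.4838, -0.1537, 0.2293]
tool_rot: [3.125, 0.317, 0.0]
contact_force: [-1.1, -0.8, -0.8]
opening: 0.0652
grip_force: 0.0
```

Run:
```python
from h import *
w=grab('wrist'); np.savez('wrist4.npz',**w)
cv2.imwrite('pics/w4.png',cv2.resize(w['frame'][120:270,120:440],None,fx=2.5,fy=2.5,interpolation=cv2.INTER_CUBIC)[:,:,::-1]); print(ctrl.get_obs()['tool_pos'])
```

```text
[ 0.48327824 -0.15350639  0.22813307]
```

View pics/w4.png

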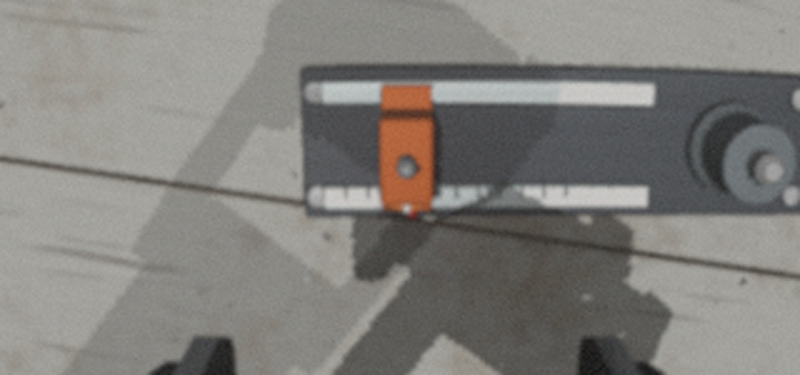

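The pointer (407,211) sits at the red mark (411,215). The small pin tip is at (407,166) and the big pin tip at (769,170) in this crop.

Run:
```python
from h import *
w=dict(np.load('wrist4.npz'))
P=lambda u,v,z: onplane(w,u/2.5+120-.3,v/2.5+120-.3,z,True)
b=P(769,170,.066); s=P(407,166,.066); d=s-b; print(b,s,np.linalg.norm(d),np.degrees(np.arctan2(d[1],d[0])))
c=[P(303,215,.012),P(303,66,.012)]; p=P(407,211,.020);r=P(411,215,.012); u=d/np.linalg.norm(d)
print('pointer-red along',(p-r)@u, 'end of plate to small', (sum(c)/2-s)@u)
```

```text
[ 0.51572892 -0.30052366  0.066     ] [ 0.48592473 -0.15350974  0.066     ] 0.15000461160250175 101.46027555982431
pointer-red along 0.001855530024708873 end of plate to small 0.04733620374307409
```

The carriage value comes out at about 0.060, and the jig axis is at 101.5°. Next is the lever.

Request:
send_rows(rows=[[6.5,[1.14,-5.06,0],0],[6.5,[1.14,-5.06,0],0],[6.5,[1.14,-5.06,0],0],[6.5,[1.14,-5.06,0],0],[6.5,[1.14,-5.06,0],0],[6.5,[1.14,-5.06,0],0],[6.5,[0,0,0],0]])

```text
t: 7.9
tool_pos: [0.4884, 0.16, 0.227]
tool_rot: [-3.125, -0.325, 0.007]
contact_force: [-0.5, 0.2, -0.7]
opening: 0.0648
grip_force: 0.0
```

Request:
send_rows(rows=[[6,[0,0,0],-10.2],[6,[0,0,0],-10.2],[6,[0,0,0],-10.2],[6,[0,0,0],-10.2],[6,[0,0,0],-10.2],[6,[0,0,0],-10.2],[6,[0,0,0],-10.2],[6,[0,0,0],-10.2],[6,[0,0,0],-10.2],[6,[0,0,0],-10.2]])

```text
t: 9.15
tool_pos: [0.4892, 0.1561, 0.2274]
tool_rot: [-1.713, -2.631, 0.004]
contact_force: [-0.1, 0.9, 0.3]
opening: 0.0602
grip_force: 0.0
```

Request:
send_rows(rows=[[6,[0,0,0],0],[6,[0,0,0],0],[6,[0,0,0],0]])

```text
t: 9.52
tool_pos: [0.4898, 0.1571, 0.2289]
tool_rot: [-1.722, -2.627, 0.001]
contact_force: [0.1, -0.2, -0.2]
opening: 0.0598
grip_force: 0.0
```

Run:
```python
from h import *
w=grab('wrist'); np.savez('wrist5.npz',**w)
cv2.imwrite('pics/w5.png',cv2.resize(w['frame'],(800,600),interpolation=cv2.INTER_CUBIC)[:,:,::-1]); o=ctrl.get_obs();print(o['tool_pos'],o['tool_rot'])
```

```text
[0.48982678 0.157149   0.22909365] [-1.72173912e+00 -2.62750472e+00  5.34735969e-04]
```

View pics/w5.png

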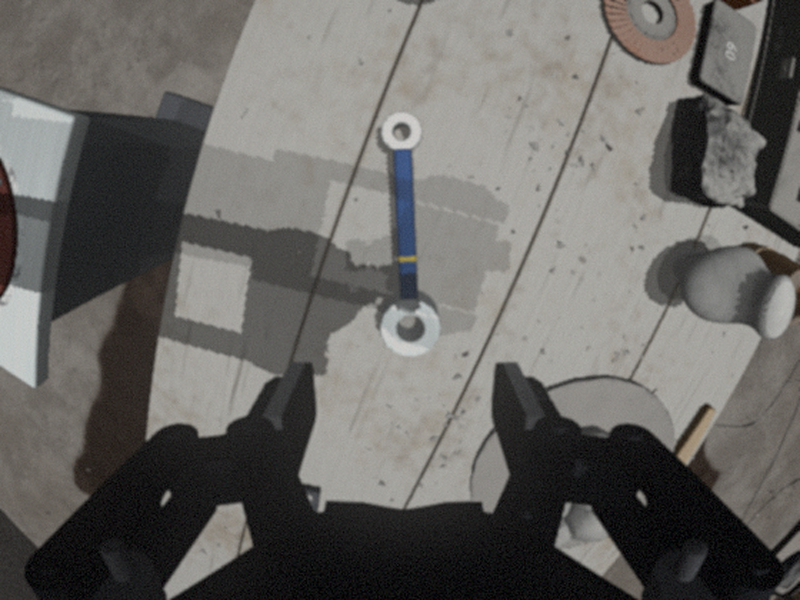

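This view has the whole lever: large boss top (410,328), small boss top (402,131), band (407,259). The carving (735,290) and the dark stone (730,160) are well clear.

```bash
cat >> h.py <<'E'
def toolang(o):
    R=cv2.Rodrigues(np.array(o['tool_rot']))[0]; return R
E
python3 - <<'E'
from h import *
w=dict(np.load('wrist5.npz')); k=1/1.42857
P=lambda u,v,z: onplane(w,u*k-.3,v*k-.3,z,True)
L=P(410,328,.034); S=P(402,131,.030); B=P(407,259,.031); d=(S-L)[:2]; n=np.linalg.norm(d); u=d/n
print(L,S,B,n,np.degrees(np.arctan2(d[1],d[0]))); c=L[:2]+u*.055; c2=S[:2]-u*.095; print('balance',c,c2)
o=ctrl.get_obs(); R=toolang(o); t=o['tool_pos']; g=(c+c2)/2
e=np.r_[g,t[2]]-t; print('tool shift cm',R.T@e*100,'tool y ang',np.degrees(np.arctan2(R[1,1],R[0,1])))
E
```

```text
[0.51552193 0.1092323  0.034     ] [0.45058464 0.24360534 0.03      ] [0.49181721 0.15781404 0.031     ] 0.14924130572893615 115.79268135085537
balance [0.49159055 0.15875289] [0.49192067 0.15806978]
tool shift cm [ 3.87394559e-02  2.27240112e-01 -9.30191738e-05] tool y ang 23.528323886873448
```

Request:
send_rows(rows=[[6,[0.05,0.2,4],-2.3],[6,[0,0,4],0],[6,[0,0,4],0],[6,[0,0,3],0],[6,[0,0,2],0],[6,[0,0,0],0],[6,[0,0,0],0],[6,[0,0,0],0]])

```text
t: 10.58
tool_pos: [0.4926, 0.1588, 0.0608]
tool_rot: [1.666, 2.661, 0.003]
contact_force: [-0.8, -0.4, 0.1]
opening: 0.06
grip_force: 0.0
```

Run:
```python
from h import *
w=grab('wrist'); np.savez('wrist6.npz',**w)
o=ctrl.get_obs();R=toolang(o);t=o['tool_pos'];print(t,np.degrees(np.arctan2(R[1,1],R[0,1])))
hsv=cv2.cvtColor(w['frame'],cv2.COLOR_RGB2HSV); k=np.zeros((420,560),np.uint8);k[60:400,200:360]=1
m=cv2.inRange(hsv,(20,90,70),(35,255,255))*k
n,l,st,ce=cv2.connectedComponentsWithStats(m); i=1+st[1:,4].argmax(); print(ce[i],st[i])
B=onplane(w,*ce[i],.031,True); print(B, R.T@(B-t)*100)
m=cv2.inRange(hsv,(100,100,20),(130,255,255))*k; p=cv2.findNonZero(m); print(cv2.minAreaRect(p),len(p))
```

```text
[0.4925296  0.15877458 0.06073503] 25.895930401237603
[281.2952381 243.2      ] [269 240  24   7 105]
[0.49238155 0.15803829 0.031     ] [-0.05760788 -0.05264269  2.97342768]
((250.99293518066406, 261.2635498046875), (308.6610107421875, 150.63551330566406), 76.97692108154297) 3506
```

Within 1 mm. Now descend, grip and lift.

Request:
send_rows(rows=[[6,[-0.05,-0.05,2.5],0],[6,[0,0,2],0],[6,[0,0,0.9],0],[6,[0,0,0],0],[0.5,[0,0,0],0],[0.5,[0,0,0],0],[0.5,[0,0,0],0],[0.5,[0,0,0],0],[0.5,[0,0,0],0],[0.5,[0,0,0],0]], newtons=60)

```text
t: 11.88
tool_pos: [0.4922, 0.1581, 0.0062]
tool_rot: [1.666, 2.662, 0.002]
contact_force: [-0.5, 0.7, 6.1]
opening: 0.0129
grip_force: 61.2
```

Request:
send_rows(rows=[[0.5,[0,0,0],0],[0.5,[0,0,-1],0],[0.5,[0,0,-2],0],[0.5,[0,0,-3],0],[0.5,[0,0,-3],0],[0.5,[0,0,-2],0],[0.5,[0,0,0],0],[0.5,[0,0,0],0],[0.5,[0,0,0],0],[0.5,[0,0,0],0]])

```text
t: 13.12
tool_pos: [0.4906, 0.1578, 0.1141]
tool_rot: [-1.666, -2.661, 0.002]
contact_force: [1.1, -0.1, -3.2]
opening: 0.013
grip_force: 60.0
```

Run:
```python
from h import *
w=grab('wrist'); np.savez('wrist7.npz',**w);s=grab('side')
c=np.hstack([w['frame'][60:360,60:460],cv2.resize(s['frame'][60:260,140:404],(396,300))])
cv2.imwrite('pics/c7.png',c[:,:,::-1]); o=ctrl.get_obs();print(o['tool_pos'],o['wrist_torque'],o['contact_force'],o['opening'])
```

```text
[0.49096889 0.15786795 0.11466172] [-4.07652753e-05  3.39296780e-02  2.18746819e-02] [ 0.48059841 -1.01007287 -4.29077657] 0.01261660293673948
```

View pics/c7.png

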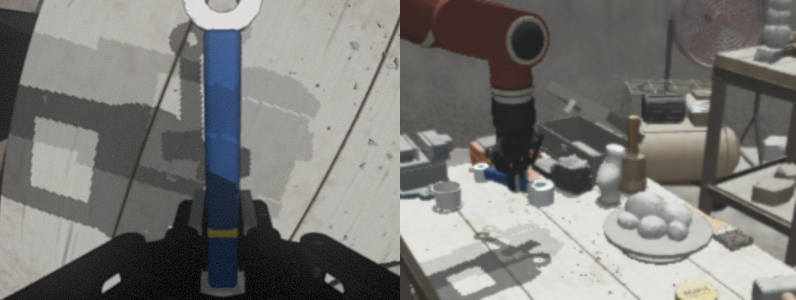

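The lever is held level at its band, with the wrist torque near zero. I'll raise it and carry it over to the jig.

Request:
send_rows(rows=[[0.5,[0,0,-2],0],[0.5,[0,0,-2],0],[0.5,[0,0,0],0]])

```text
t: 13.6
tool_pos: [0.4931, 0.1582, 0.1581]
tool_rot: [1.665, 2.659, 0.006]
contact_force: [0.4, -0.4, -4.2]
opening: 0.0128
grip_force: 60.1
```

Request:
send_rows(rows=[[0.5,[-2,-0.9,0],0],[0.5,[-3.5,-1.55,0],0],[0.5,[-4.5,-2,0],0],[0.5,[-4.5,-2,0],0],[0.5,[-4.5,-2,0],0],[0.5,[-4.5,-2,0],0],[0.5,[-4.5,-2,0],0],[0.5,[-4,-1.75,0],0],[0.5,[-3,-1.3,0],0],[0.5,[-2,-0.9,0],0]])

```text
t: 14.85
tool_pos: [0.505, -0.2478, 0.1546]
tool_rot: [-1.668, -2.661, -0.0]
contact_force: [0.0, 0.7, -3.6]
opening: 0.0128
grip_force: 60.0
```

Request:
send_rows(rows=[[0.5,[0,0,0],3],[0.5,[0,0,0],5],[0.5,[0,0,0],4],[0.5,[0,0,0],2.4],[0.5,[0,0,0],0],[0.5,[0,0,0],0],[0.5,[0,0,0],0],[0.5,[0,0,0],0],[0.5,[0,0,0],0]])

```text
t: 15.98
tool_pos: [0.5054, -0.2465, 0.1553]
tool_rot: [-1.988, -2.433, -0.0]
contact_force: [0.1, -0.1, -5.1]
opening: 0.0127
grip_force: 60.0
```

Run:
```python
from h import *
w=grab('wrist'); np.savez('wrist8.npz',**w);s=grab('scene');np.savez('scene8.npz',**s)
c=np.hstack([w['frame'][:300,100:500],cv2.resize(s['frame'][230:350,220:380],(400,300))])
cv2.imwrite('pics/c8.png',c[:,:,::-1]); o=ctrl.get_obs();R=toolang(o);t=o['tool_pos']
print(t,R[:,2],np.degrees(np.arctan2(R[1,1],R[0,1])),'shift',R.T@(np.array([.5048,-.2464,.102])-t)*100)
```

```text
[ 0.50539413 -0.24657056  0.1553139 ] [ 5.17457292e-05 -1.55457933e-05 -9.99999999e-01] 11.501794400224533 shift [ 0.02869651 -0.05507247  5.33138624]
```

View pics/c8.png

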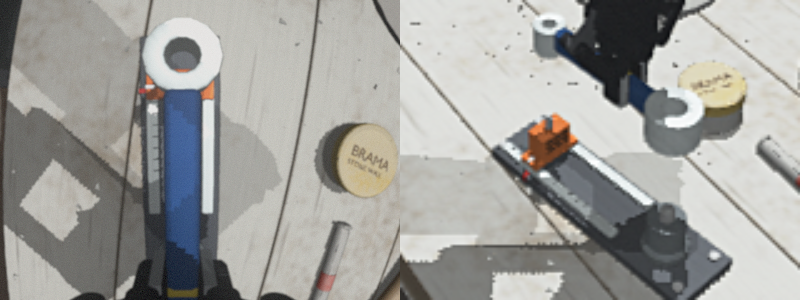

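The lever hangs over the jig: the small boss (crop (182,53)) is above the carriage, the large boss is above the pedestal, and the tin and carriage are undisturbed. I'll lower it and verify by rays.

Request:
send_rows(rows=[[0.5,[0,-0.05,1.5],0],[0.5,[0,0,1.5],0],[0.5,[0,0,1.3],0],[0.5,[0,0,1],0],[0.5,[0,0,0],0],[0.5,[0,0,0],0],[0.5,[0,0,0],0],[0.5,[0,0,0],0],[0.5,[0,0,0],0]])

```text
t: 17.2
tool_pos: [0.505, -0.2467, 0.1026]
tool_rot: [1.987, 2.432, 0.0]
contact_force: [-0.2, -0.4, -4.1]
opening: 0.0124
grip_force: 60.0
```

Run:
```python
from h import *
w=grab('wrist');s=grab('scene')
c=np.hstack([w['frame'][:300,100:500],cv2.resize(s['frame'][230:350,220:380],(400,300))])
cv2.imwrite('pics/c9.png',c[:,:,::-1]); o=ctrl.get_obs();R=toolang(o);t=o['tool_pos'];print(t,o['contact_force'],o['wrist_torque'])
g=cv2.cvtColor(w['frame'],cv2.COLOR_RGB2GRAY)[:140,220:350]; m=(g>185).astype(np.uint8)
n,l,st,ce=cv2.connectedComponentsWithStats(m); i=1+st[1:,4].argmax(); ct=max(cv2.findContours((l==i).astype(np.uint8),0,2)[0],key=cv2.contourArea)
e=cv2.minEnclosingCircle(ct);u,v=e[0][0]+220,e[0][1]; u2,v2=cv2.minAreaRect(ct)[0]; print(e,u2+220,v2)
S=onplane(w,u2+220,v2,t[2]-.006+.03,True); print('small boss',S,'pin',[.4859,-.1535], 'y in tool',R.T@(S-t))
rz=w['range_z'][l.shape[0]*0+np.nonzero(l==i)[0],220+np.nonzero(l==i)[1]]
vv,uu=np.nonzero(l==i); ok=rz>0; pts=[]
for a,b,r in zip(uu[ok]+220,vv[ok],rz[ok]):
    oo,d=ray(w,a,b,True); dc=np.array(w['cam_to_world'])[:3,2]@d; pts.append((oo+d*r/dc)[2])
print('top z median',np.median(pts))
L=onplane(s,329.2,230+0,t[2],0)
hsv=cv2.cvtColor(w['frame'],cv2.COLOR_RGB2HSV); k=np.zeros((420,560),np.uint8);k[60:400,240:330]=1
m=cv2.inRange(hsv,(20,90,70),(35,255,255))*k; n,l,st,ce=cv2.connectedComponentsWithStats(m); i=1+st[1:,4].argmax()
B=onplane(w,*ce[i],t[2]-.006+.031,True); print('band in tool',ce[i],st[i],R.T@(B-t))
```

```text
[ 0.50496684 -0.24666765  0.1024404 ] [ 0.64146043 -0.4136797  -4.31863545] [ 2.02487261e-02 -9.07698910e-05 -5.38719305e-02]
((77.0, 63.5), 81.44486236572266) 294.0 63.5
small boss [ 0.49109887 -0.15661317  0.1264404 ] pin [0.4859, -0.1535] y in tool [ 0.09100694  0.00437078 -0.0240159 ]
top z median 0.015212155974613228
band in tool [282.06770833 293.06770833] [268 289  29   8 192] [-4.00771170e-04 -2.38271838e-05 -2.49999314e-02]
```

View pics/c9.png

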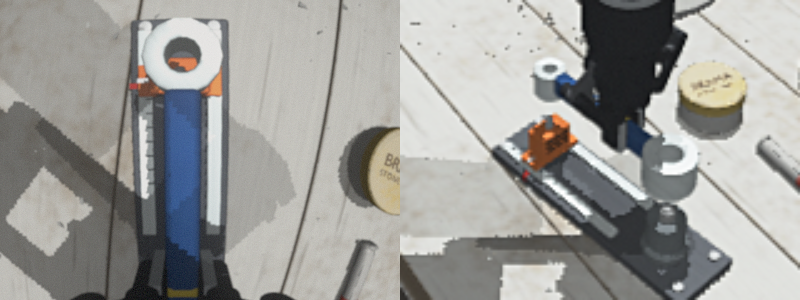

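The view shows the small boss centred at about crop (182,55), over the carriage, and the large boss at (669,152), above the pedestal pin with a visible gap. The blob mask merged with the background, so I recheck with these pixels and hand in if both are within tolerance.

Run:
```python
from h import *
w=grab('wrist');s=grab('scene'); t=ctrl.get_obs()['tool_pos']
S=onplane(w,282,55,t[2]+.024,True); L=onplane(s,327.6,290.8,t[2]+.028)
es=np.linalg.norm(S[:2]-[.4859,-.1535]); el=np.linalg.norm(L[:2]-[.5157,-.3003]); print(S,L,es,el)
if es<.006 and el<.007: print(ctrl.finish_job())
```

```text
[ 0.48616613 -0.15430685  0.12632891] [ 0.51625589 -0.2991394   0.13032891] 0.0008496106691089064 0.0012868581485144738
the job is handed in; nothing more can be done
None
```

I handed the job in with the carriage at the red mark (about 0.060 m) and the lever gripped at its yellow band, held level about 3 cm above the pin tips. By my camera measurements each bore is within about 1.5 mm of its pin. The hand-in returned no verdict.

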